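# Snap the sample box lid shut all round

### The job

One of the two black sample boxes has a white lid whose four rim sections are still standing up. With a fingertip press each of the four sections down until it clicks shut, then move clear. Do not pick up, tip or push the box away from its place, and leave the other box and everything else on the bench as it stands.

Things in the scene. Friction and masses are not known exactly. Their poses are not given: they have to be found in the camera images.
- box: The sample box to close: black, loose, about 0.7 kg, 150 (x) x 110 (y) x 50 mm, with a white 4 mm lid (lid top 54 mm above the bench). Origin: centre of its underside, z up, x along the long sides. The lid has a fixed middle panel (86 x 46 mm), fixed corner pieces and between them four hinged rim sections, one per side, standing up about 20 degrees at the start.
- shut_box: A second box of the same kind and size, loose, its lid already shut all round (all four sections flat). Origin at the centre of its underside. Leave it alone.
- flap_front (a joint): Angle of the rim section on the box's own -x side: 0 standing up (outer edge 10 mm high), 0.35 rad down and snapped. Hinge: its inner edge, 45 mm from the box centre, 52 mm above the bench. 48 mm long, reaches 30 mm out (plus a 3 mm skirt), 4 mm thick. Resists with up to about 6 N at the press point; springs back up if let go before half-way, past it jumps down and stays.
- press_front (a point): Where to press the -x section: on its top face, 24 mm out from its hinge, mid-length (marked by a low rib). It moves with the section: about 62 mm above the bench when up, 54 mm when down.
- flap_back (a joint): Angle of the rim section on the box's own +x side: 0 standing up (outer edge 10 mm high), 0.35 rad down and snapped. Hinge: its inner edge, 45 mm from the box centre, 52 mm above the bench. 48 mm long, reaches 30 mm out (plus a 3 mm skirt), 4 mm thick. Resists with up to about 6 N at the press point; springs back up if let go before half-way, past it jumps down and stays.
- press_back (a point): Where to press the +x section: on its top face, 24 mm out from its hinge, mid-length (marked by a low rib). It moves with the section: about 62 mm above the bench when up, 54 mm when down.
- flap_left (a joint): Angle of the rim section on the box's own +y side: 0 standing up (outer edge 10 mm high), 0.35 rad down and snapped. Hinge: its inner edge, 25 mm from the box centre, 52 mm above the bench. 88 mm long, reaches 30 mm out (plus a 3 mm skirt), 4 mm thick. Resists with up to about 6 N at the press point; springs back up if let go before half-way, past it jumps down and stays.
- press_left (a point): Where to press the +y section: on its top face, 24 mm out from its hinge, mid-length (marked by a low rib). It moves with the section: about 62 mm above the bench when up, 54 mm when down.
- flap_right (a joint): Angle of the rim section on the box's own -y side: 0 standing up (outer edge 10 mm high), 0.35 rad down and snapped. Hinge: its inner edge, 25 mm from the box centre, 52 mm above the bench. 88 mm long, reaches 30 mm out (plus a 3 mm skirt), 4 mm thick. Resists with up to about 6 N at the press point; springs back up if let go before half-way, past it jumps down and stays.
- press_right (a point): Where to press the -y section: on its top face, 24 mm out from its hinge, mid-length (marked by a low rib). It moves with the section: about 62 mm above the bench when up, 54 mm when down.
- vial_a: Bystander: small amber vial with white cap, 24 mm diameter, 48 mm high, standing about 95 mm from the box centre on its +y side at the start. Origin at the centre of its underside. Loose; leave it alone.
- vial_b: Bystander: same vial, standing about 115 mm from the box centre on its -x side at the start. Origin at the centre of its underside. Loose; leave it alone.
- beaker: Bystander: glass beaker, 68 mm across, 75 mm high. Origin at the centre of its underside. Loose; leave it alone.
- reagent: Bystander: amber bottle, 60 mm across, 130 mm high. Origin at the centre of its underside. Loose; leave it alone.
- dish: Bystander: flat clear dish, 86 mm across, 15 mm high. Origin at the centre of its underside. Loose; leave it alone.
- marker: Bystander: lying marker pen, about 130 mm long, 14 mm thick, along its own x. Origin at the underside of its barrel, 43 mm from the tail end; the cap points to its +x. Loose; leave it alone.
Things that resemble listed ones, but are neither listed nor needed, are in the scene too. What is shaped like the box but purple is not meant.

How it is judged:
By the outcome, as a careful person would: the job done as asked, in the order asked, and still so for the second after the job is handed in, with the robot touching nothing.
It also fails if it takes over 48 s, if anything falls off the work surface, if the arm or the gripper's body presses on something with over 40 N, if the wrist force passes 120 N, or if a joint passes its speed limit or range.

### The arm

A 6-joint arm with a two-finger parallel gripper is mounted at the origin on the work surface. World frame = base frame: x ahead of the robot, y to its left, z up, the work surface at z = 0. Lengths are in mm, angles in rad, forces in N, time in s.
With the tool pointing down it reaches from about 325 to 775 mm from the base axis. Payload 5.5 kg.
Tool frame: the origin (TCP) lies where the fingers leave the gripper's body, on its centre line; the fingertips stand 73 mm ahead of it and the grasp point (between the pads) lies 54 mm ahead of it; x points along the fingers, y is the direction in which the jaws open and shut, and the axes are right-handed (so a half turn about x gives the same grasp; the last joint's range is limited). The gripper opens to 85 mm and grips with 20 to 120 N. Pads are 22 mm wide; open, the fingers measure 114 mm over their backs; the gripper's body (76 mm by 85 mm) begins 54 mm behind the grasp point. The pads swing forward as they close: fully open they stand 13 mm farther back than shut.
Start: joints at [1.155, 0.091, 1.231, -0, 1.82, -0.057], TCP at [210.696, 561.805, 303.875] pointing down, gripper open.
Joint ranges: [-2.87, 2.87], [-0.86, 2.18], [0.17, 2.46], [-1.51, 4.65], [0.06, 2.69], [-2.65, 2.65]. Speed limits (rad/s): [2.57, 2.57, 3.01, 3.14, 3.14, 3.14].

### API

Orientations are given as a unit quaternion [x, y, z, w].
In Python, from plant import monitor, cams, ticket gives the robot as it stands.
- The arm moves only by the shell command python3 -m jog 'ROWS' [FORCE]. ROWS is JSON, a list of rows, each a list of 3 entries, a list of its own where there are three numbers: the shift along the tool's x, y, z in mm, then the turn, a rotation vector about the tool's x, y, z in degrees, then the opening, from 0 (shut) to 1 (fully open). A call has 1 to 10 rows; each row is the pose to reach, as a shift and turn from the pose commanded when the call began, along the tool's axes at that moment; what a row does not reach only later rows make up. A row lasts 1/12 s, in which the tool goes at most 41.7 mm and 7.16 degrees, less where a joint would pass 70% of its speed; a pose out of reach is approached as far as the arm can. A call with a gripper value outside its range is refused whole. The fingers move at their own pace and stop on an object; FORCE is the grip in N (left out, the last holds). Time passes only in rows, so rows that repeat a pose let the fingers close. It gives the time, the measured TCP pose, the force and the opening at its end, in the units of the state.
- monitor.observe(): the state, without advancing time (a new reading comes with each control period).
- cams.read_camera(name): name is "side" or "top"; returns the picture (420x560x3 uint8, blue, green, red); there is no depth.
- cams.camera_model(name): a dict with "mtx" (3x3 intrinsics, pixels), "R" (3x3) and "t" (3): a world point X has camera coordinates R X + t. Camera axes: x right, y down, z forward; pixel columns grow to the right and rows downward; lengths in mm; the calibration is good to about 2 mm. A picture is of the moment at which its call begins. camera_model takes no time and is no camera call.
- ticket.job_done(): hands the job in, once; it reports no verdict.
Trained networks look in the newest picture that a camera, given by its name, has taken for a name from the list of things; names that differ only in an ending like _2 or _b are one class to them, and where a whole thing is asked for, a point or a joint stands for the part that bears it (a point fixed in the world has none). Each returns a list of dicts, best first, with "confidence" (0 to 1); they miss things now and then, are a little off and sometimes report something else, mostly with a low value. They report only what shows in the picture. A call takes as long as a camera call. They do not tell look-alikes from the thing itself.
- cams.find_in(thing, camera): "location" ([x, y, z] in mm, in world coordinates, good to about 4 mm: the middle of the surface that is visible of it).
- cams.pinpoint(thing, camera): "location" ([x, y, z] in mm, in world coordinates, good to about 4 mm: a listed point, or the origin of a listed thing).
The state is a dict: "time_s": time; "joint_pos": joint angles; "dq": joint speeds; "joint_torque": joint torques, N m; "tcp_pos": TCP position; "eef_rot": TCP orientation; "wrist_force": force on the tool from outside, world axes, zero at the start; "torque": the same for the moment, N m; "finger_gap": finger opening in mm.
Only numpy, scipy, OpenCV 4.12 (cv2) and the standard library are available. Lean on these libraries where they do the work, as an engineer would, in place of code of your own. Each camera call takes 0.05 s, during which the arm holds its last target. There are 200 camera calls.

## Working session

There is one attempt and no reset: what is moved stays moved. The work goes in short steps, Python scripts to look and compute and a shell command to move; the robot and the scene stay as the last step left them, time stands still between calls to the robot, and variables do not carry over. Pictures are saved under pics/ and viewed, about 8 in all and at most 12, crops included, and the job is handed in when it is done.

```bash
mkdir -p pics; ls; python3 - <<'E'
from plant import monitor,cams
import cv2
for c in("top","side"):
    cv2.imwrite(f"pics/{c}0.png",cams.read_camera(c))
    for n in("box","press_front","press_back","press_left","press_right","vial_a"):
        print(c,n,[(d["confidence"],[round(v) for v in d["location"]]) for d in cams.pinpoint(n,c)])
s=monitor.observe();print(s)
for c in("top","side"):print(cams.camera_model(c))
E
```

```text
pics
top box [(0.95, [233, -280, 0]), (0.93, [367, 540, 0]), (0.89, [306, 294, -1]), (0.67, [492, 150, -2])]
top press_front [(0.6, [344, 478, 62]), (0.57, [225, -210, 66]), (0.54, [281, 227, 64]), (0.49, [427, 147, 63])]
top press_back [(0.7, [328, 346, 63]), (0.7, [388, 605, 64]), (0.7, [237, -343, 69]), (0.51, [566, 147, 62])]
top press_left [(0.69, [321, 555, 59]), (0.61, [498, 196, 61]), (0.56, [261, 307, 60]), (0.52, [277, -271, 61])]
top press_right [(0.68, [498, 103, 66]), (0.64, [186, -279, 62]), (0.62, [350, 275, 63]), (0.49, [408, 530, 64]), (0.32, [430, 148, 62])]
top vial_a [(0.41, [478, 244, -1]), (0.38, [379, 128, 1])]
side box [(0.9, [230, -276, 3]), (0.87, [301, 282, -2]), (0.77, [495, 149, 5]), (0.61, [368, 542, -1])]
side press_front [(0.86, [224, -208, 60]), (0.47, [345, 480, 62]), (0.45, [280, 228, 61]), (0.44, [428, 154, 61])]
side press_back [(0.96, [238, -342, 62]), (0.48, [325, 349, 63]), (0.46, [390, 605, 62]), (0.41, [565, 148, 56])]
side press_left [(0.57, [500, 194, 64]), (0.57, [280, -278, 60]), (0.46, [258, 306, 66]), (0.46, [320, 560, 65])]
side press_
[... 923 characters left out ...]
86.01711641],
       [  0.        , 452.50391203, 201.2264944 ],
       [  0.        ,   0.        ,   1.        ]]), 'R': array([[-0.02918934, -0.99940413, -0.01842205],
       [-0.99328416,  0.031065  , -0.11145198],
       [ 0.11195785,  0.01504512, -0.99359906]]), 't': array([  69.67785951,  490.00709446, 1559.72498441])}
{'mtx': array([[480.72510096,   0.        , 272.38996699],
       [  0.        , 480.72510096, 216.50432858],
       [  0.        ,   0.        ,   1.        ]]), 'R': array([[ 0.99169554, -0.12655334, -0.02289579],
       [-0.08721224, -0.53091037, -0.84292835],
       [ 0.09451979,  0.83792508, -0.53753844]]), 't': array([-492.9240913 ,  119.97121073, 1213.37143464])}
```

```bash
python3 -c "
import cv2,numpy as np
a=cv2.imread('pics/top0.png');b=cv2.imread('pics/side0.png')
cv2.imwrite('pics/both0.png',cv2.resize(np.hstack([a,b]),(800,300),interpolation=cv2.INTER_AREA))"
```

```text
(no output)
```

View pics/top0.png

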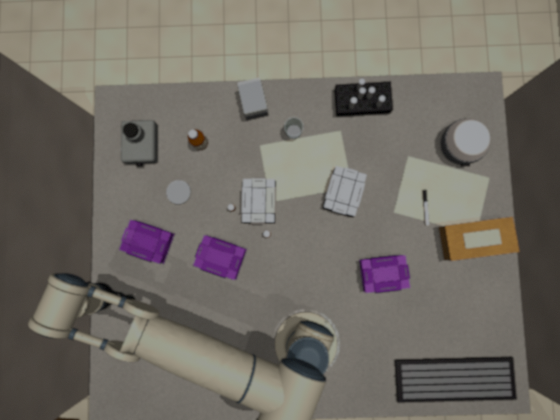

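View pics/side0.png

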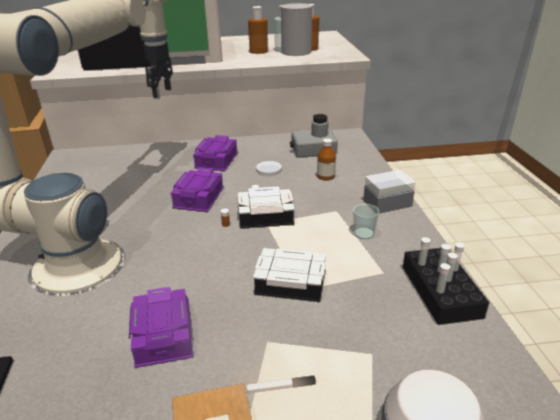

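The top view shows five candidates:
- Black, white lid at px (259,201), with vials at (231,208) and (267,234).
- Black, white lid at px (346,192).
- Three purple boxes at px (147,242), (220,258) and (385,274), which are ruled out by colour.

By the vials, (259,201) should be the one to close. I'll check that with a close crop.

```bash
python3 - <<'E'
import cv2,numpy as np
from plant import monitor,cams
from scipy.spatial.transform import Rotation as R
a=cv2.imread('pics/top0.png')[165:245,220:380];b=cv2.imread('pics/side0.png')[175:305,205:365]
f=lambda i:cv2.resize(i,None,fx=400/160,fy=400/160,interpolation=cv2.INTER_CUBIC)
o=np.zeros((540,400,3),np.uint8);A=f(a);B=f(b);o[:200]=A;o[205:205+325]=B
cv2.imwrite('pics/crop.png',cv2.resize(o,(444,600)))
s=monitor.observe();M=R.from_quat(s['eef_rot']).as_matrix();print(M.round(3))
# target: x down, y -> nearest of world axes rotated by yaw -0.02
for k in range(4):
    t=-0.02+k*np.pi/2
    y=np.array([np.cos(t),np.sin(t),0]);x=np.array([0,0,-1.]);T=np.c_[x,y,np.cross(x,y)]
    print(k,np.degrees(R.from_matrix(M.T@T).as_rotvec()).round(1))
for p in ([428,149,62],[566,147,62],[499,195,62],[496,102,62]):
    print(p,(M.T@(np.array(p)+[0,0,73+60-62+62-62+0]-s['tcp_pos'])).round())
E
```

```text
[[ 0.     0.351  0.936]
 [ 0.     0.936 -0.351]
 [-1.     0.     0.   ]]
0 [70.6 -0.  -0. ]
1 [-19.4   0.   -0. ]
2 [-109.4    0.    -0. ]
3 [160.6  -0.   -0. ]
[428, 149, 62] [ 171. -310.  348.]
[566, 147, 62] [ 171. -264.  478.]
[499, 195, 62] [ 171. -242.  399.]
[496, 102, 62] [ 171. -330.  429.]
```

View pics/crop.png

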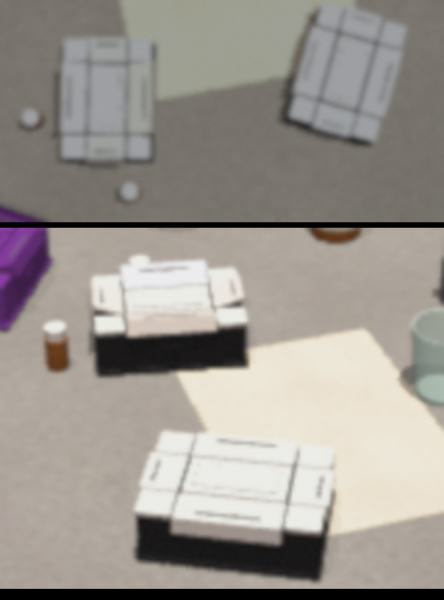

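The crop confirms it. The box at upper left (top px 259,201) has four raised, shaded sections. The other one (px 346,192) is flat all round. The box is at about (496,148) with yaw near -0.02. Next I move above it with the gripper shut.

```bash
python3 -m jog '[[[0,-310,348],[-19.4,0,0],0],[[0,-310,348],[-19.4,0,0],0],[[0,-310,348],[-19.4,0,0],0],[[0,-310,348],[-19.4,0,0],0],[[0,-310,348],[-19.4,0,0],0],[[0,-310,348],[-19.4,0,0],0],[[0,-310,348],[-19.4,0,0],0],[[0,-310,348],[-19.4,0,0],0],[[0,-310,348],[-19.4,0,0],0],[[0,-310,348],[-19.4,0,0],0]]' 40
python3 -c "
from plant import monitor
from scipy.spatial.transform import Rotation as R
s=monitor.observe();print(s['tcp_pos'],R.from_quat(s['eef_rot']).as_matrix().round(3),s['finger_gap'])"
```

```text
time_s: 1.53
tcp_pos: [404.6, 191.9, 304.3]
eef_rot: [0.007, 0.707, -0.007, 0.707]
wrist_force: [-0.0, -0.5, 0.1]
finger_gap: -0.0
[404.62975041 191.89489705 304.25305938] [[ 0.001  0.02   1.   ]
 [ 0.     1.    -0.02 ]
 [-1.     0.     0.001]] -0.006361321441049557
```

```bash
python3 -m jog '[[[0,0,0],[0,0,0],0],[[0,0,0],[0,0,0],0],[[0,0,0],[0,0,0],0]]'
python3 - <<'E'
from plant import cams
for c in("top","side"):
    cams.read_camera(c)
    for n in("press_front","press_back","press_left","press_right","box"):
        print(c,n,[(d["confidence"],[round(v) for v in d["location"]]) for d in cams.pinpoint(n,c) if 380<d["location"][0]<600 and 60<d["location"][1]<240])
E
```

```text
time_s: 1.78
tcp_pos: [404.2, 194.0, 304.0]
eef_rot: [0.008, 0.707, -0.007, 0.707]
wrist_force: [-0.7, -0.8, 0.2]
finger_gap: 0.1
top press_front [(0.62, [428, 152, 66])]
top press_back [(0.55, [568, 145, 64])]
top press_left [(0.5, [500, 194, 58])]
top press_right [(0.76, [497, 105, 69])]
top box [(0.96, [496, 146, 2])]
side press_front [(0.56, [427, 150, 64])]
side press_back [(0.41, [564, 144, 59])]
side press_left [(0.73, [498, 196, 59])]
side press_right [(0.67, [493, 100, 61])]
side box [(0.59, [496, 147, 1])]
```

```bash
python3 -m jog '[[[20,-22,14],[0,0,0],0],[[40,-43,26],[0,0,0],0],[[75,-43,26],[0,0,0],0],[[110,-43,26],[0,0,0],0],[[140,-43,26],[0,0,0],0],[[153,-43,26],[0,0,0],0],[[153,-43,26],[0,0,0],0],[[153,-43,26],[0,0,0],0]]'
python3 - <<'E'
from plant import cams
import cv2,numpy as np
a=cams.read_camera('side')[130:250,190:350];b=cams.read_camera('top')[150:250,210:310]
cv2.imwrite('pics/p2.png',np.hstack([cv2.resize(a,(533,400),interpolation=2),cv2.resize(b,(260,400)[:1]+(260,),interpolation=2) if 0 else cv2.copyMakeBorder(cv2.resize(b,(260,260),interpolation=2),0,140,0,0,0)]))
E
```

```text
time_s: 3.05
tcp_pos: [429.5, 150.4, 151.5]
eef_rot: [0.007, 0.707, -0.007, 0.707]
wrist_force: [0.4, 1.1, 0.2]
finger_gap: -0.0
```

View pics/p2.png

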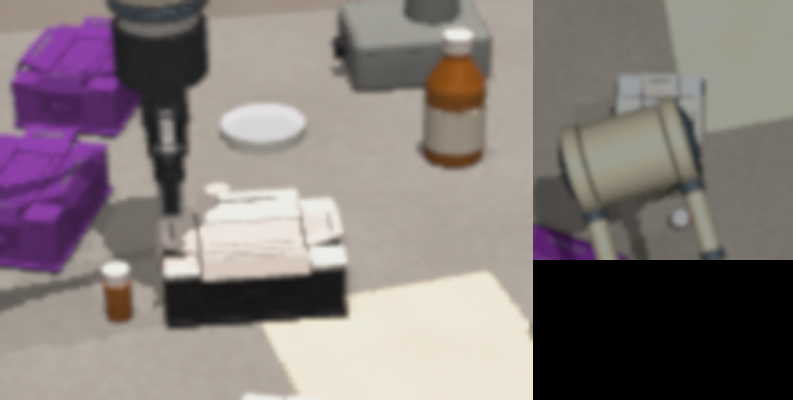

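The shut fingertips (crop px 172,210) stand right over the left (-x) section. Next I press it slowly.

```bash
python3 -m jog '[[[8,0,0],[0,0,0],0],[[13,0,0],[0,0,0],0],[[16,0,0],[0,0,0],0],[[19,0,0],[0,0,0],0],[[21,0,0],[0,0,0],0]]'; python3 -m jog '[[[1.5,0,0],[0,0,0],0],[[3,0,0],[0,0,0],0],[[3,0,0],[0,0,0],0]]'
```

```text
time_s: 3.57
tcp_pos: [429.5, 150.4, 129.9]
eef_rot: [0.007, 0.707, -0.007, 0.707]
wrist_force: [-0.3, 0.3, -0.0]
finger_gap: 0.1
time_s: 3.82
tcp_pos: [429.4, 150.2, 126.7]
eef_rot: [0.007, 0.707, -0.007, 0.707]
wrist_force: [0.1, 0.3, -0.6]
finger_gap: -0.1
```

```bash
python3 -m jog '[[[1,0,0],[0,0,0],0],[[1,0,0],[0,0,0],0]]'; python3 -m jog '[[[1,0,0],[0,0,0],0],[[1,0,0],[0,0,0],0]]'; python3 -m jog '[[[-20,0,0],[0,0,0],0],[[-40,0,0],[0,0,0],0],[[-60,0,0],[0,0,0],0],[[-60,-30,-30],[0,0,0],0],[[-60,-45,-65],[0,0,0],0],[[-60,-45,-65],[0,0,0],0]]' 
python3 - <<'E'
from plant import cams
import cv2,numpy as np
a=cams.read_camera('side')[160:235,220:310]
cv2.imwrite('pics/p3.png',cv2.resize(a,(540,450),interpolation=2))
E
```

```text
time_s: 3.98
tcp_pos: [429.5, 150.3, 126.5]
eef_rot: [0.007, 0.707, -0.007, 0.707]
wrist_force: [-2.0, 0.1, 4.8]
finger_gap: 0.2
time_s: 4.15
tcp_pos: [429.5, 150.3, 126.4]
eef_rot: [0.007, 0.707, -0.007, 0.707]
wrist_force: [-4.1, -0.5, 10.4]
finger_gap: -0.0
time_s: 4.65
tcp_pos: [359.3, 104.8, 184.4]
eef_rot: [0.007, 0.708, -0.008, 0.707]
wrist_force: [-0.2, -0.2, -0.8]
finger_gap: 0.2
```

View pics/p3.png

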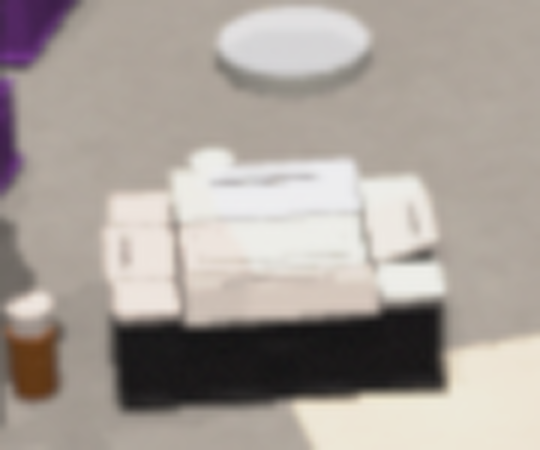

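Front is down and flat (crop px 125,250), with 10 N against the stop. Right (-y) is next.

```bash
python3 -m jog '[[[0,0,40],[0,0,0],0],[[0,-1,80],[0,0,0],0],[[0,-2,115],[0,0,0],0],[[0,-3,132],[0,0,0],0],[[20,-3,132],[0,0,0],0],[[35,-3,132],[0,0,0],0],[[35,-3,132],[0,0,0],0],[[35,-3,132],[0,0,0],0]]'
```

```text
time_s: 5.37
tcp_pos: [495.4, 101.1, 148.5]
eef_rot: [0.007, 0.708, -0.007, 0.706]
wrist_force: [-0.2, 0.2, 0.0]
finger_gap: -0.4
```

```bash
python3 -m jog '[[[7,0,0],[0,0,0],0],[[11,0,0],[0,0,0],0],[[14,0,0],[0,0,0],0],[[17,0,0],[0,0,0],0],[[20,0,0],[0,0,0],0],[[22,0,0],[0,0,0],0],[[22,0,0],[0,0,0],0]]'; python3 -m jog '[[[1,0,0],[0,0,0],0],[[2,0,0],[0,0,0],0],[[2,0,0],[0,0,0],0]]'
```

```text
time_s: 5.95
tcp_pos: [495.2, 101.0, 127.4]
eef_rot: [0.007, 0.707, -0.007, 0.707]
wrist_force: [0.1, -0.4, 0.3]
finger_gap: -0.3
time_s: 6.2
tcp_pos: [495.4, 101.1, 126.5]
eef_rot: [0.007, 0.707, -0.007, 0.707]
wrist_force: [-2.5, 0.3, 3.6]
finger_gap: 0.0
```

```bash
python3 -m jog '[[[1.5,0,0],[0,0,0],0],[[1.5,0,0],[0,0,0],0]]'; python3 -m jog '[[[-20,0,0],[0,0,0],0],[[-35,0,0],[0,0,0],0],[[-35,15,22],[0,0,0],0],[[-35,35,50],[0,0,0],0],[[-35,47,68],[0,0,0],0],[[-25,47,68],[0,0,0],0],[[-25,47,68],[0,0,0],0],[[-25,47,68],[0,0,0],0]]'
python3 -m jog '[[[7,0,0],[0,0,0],0],[[11,0,0],[0,0,0],0],[[14,0,0],[0,0,0],0],[[17,0,0],[0,0,0],0],[[20,0,0],[0,0,0],0],[[23,0,0],[0,0,0],0],[[23,0,0],[0,0,0],0]]'; python3 -m jog '[[[1,0,0],[0,0,0],0],[[2,0,0],[0,0,0],0],[[2,0,0],[0,0,0],0]]'
```

```text
time_s: 6.37
tcp_pos: [495.5, 101.1, 126.4]
eef_rot: [0.007, 0.707, -0.007, 0.707]
wrist_force: [-5.8, -0.5, 11.6]
finger_gap: -0.1
time_s: 7.03
tcp_pos: [563.3, 146.2, 147.7]
eef_rot: [0.007, 0.708, -0.007, 0.706]
wrist_force: [-0.0, -0.3, -0.5]
finger_gap: -0.3
time_s: 7.62
tcp_pos: [564.1, 146.5, 126.6]
eef_rot: [0.007, 0.707, -0.007, 0.707]
wrist_force: [-0.1, 0.1, 0.5]
finger_gap: -0.0
time_s: 7.87
tcp_pos: [564.2, 146.6, 126.4]
eef_rot: [0.007, 0.707, -0.007, 0.707]
wrist_force: [-5.6, -0.9, 12.9]
finger_gap: 0.1
```

```bash
python3 -m jog '[[[-20,0,0],[0,0,0],0],[[-35,0,0],[0,0,0],0],[[-35,16,-22],[0,0,0],0],[[-35,35,-48],[0,0,0],0],[[-35,48,-67],[0,0,0],0],[[-25,48,-67],[0,0,0],0],[[-25,48,-67],[0,0,0],0],[[-25,48,-67],[0,0,0],0]]'
python3 -m jog '[[[7,0,0],[0,0,0],0],[[11,0,0],[0,0,0],0],[[14,0,0],[0,0,0],0],[[17,0,0],[0,0,0],0],[[20,0,0],[0,0,0],0],[[23,0,0],[0,0,0],0],[[23,0,0],[0,0,0],0]]'; python3 -m jog '[[[1,0,0],[0,0,0],0],[[2,0,0],[0,0,0],0],[[2,0,0],[0,0,0],0]]'
```

```text
time_s: 8.53
tcp_pos: [498.0, 195.6, 148.0]
eef_rot: [0.007, 0.708, -0.007, 0.706]
wrist_force: [0.8, -0.3, -0.2]
finger_gap: -0.2
time_s: 9.12
tcp_pos: [498.6, 195.6, 126.6]
eef_rot: [0.007, 0.707, -0.007, 0.707]
wrist_force: [-0.7, 1.1, 1.4]
finger_gap: 0.2
time_s: 9.37
tcp_pos: [498.6, 195.6, 126.4]
eef_rot: [0.007, 0.707, -0.007, 0.707]
wrist_force: [-5.3, -2.4, 12.6]
finger_gap: -0.0
```

Now I lift clear and look.

```bash
python3 -m jog '[[[-25,0,0],[0,0,0],0],[[-60,0,0],[0,0,0],0],[[-100,0,0],[0,0,0],0],[[-140,20,-20],[0,0,0],0],[[-170,60,-40],[0,0,0],0],[[-170,100,-70],[0,0,0],0],[[-170,130,-100],[0,0,0],0],[[-170,150,-120],[0,0,0],0],[[-170,150,-120],[0,0,0],0],[[-170,150,-120],[0,0,0],0]]'
python3 - <<'E'
from plant import cams
import cv2,numpy as np
a=cams.read_camera('side')[160:235,210:310];b=cams.read_camera('top');cv2.imwrite('pics/top4.png',b);b=b[165:245,220:320]
cv2.imwrite('pics/p4.png',np.hstack([cv2.resize(a,(400,300),interpolation=2),cv2.resize(b,(375,300),interpolation=2)]))
for c in("top","side"):
    for n in("box","vial_a"): print(c,n,[(d["confidence"],[round(v) for v in d["location"]]) for d in cams.pinpoint(n,c)])
E
```

```text
time_s: 10.2
tcp_pos: [379.5, 350.3, 294.0]
eef_rot: [0.006, 0.707, -0.006, 0.707]
wrist_force: [-0.1, -0.8, -0.6]
finger_gap: 0.0
top box [(0.94, [234, -278, -1]), (0.9, [492, 148, 0]), (0.77, [368, 540, -3])]
top vial_a [(0.41, [479, 245, -2]), (0.41, [379, 129, -1])]
side box [(0.96, [366, 544, -3]), (0.8, [303, 289, -2]), (0.8, [233, -278, 3]), (0.74, [497, 149, 2])]
side vial_a [(0.51, [480, 247, 0]), (0.47, [381, 120, 3])]
```

View pics/p4.png

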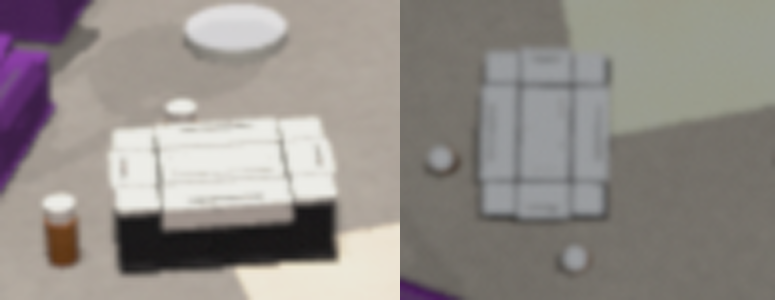

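The last crops show all four sections flat: side view px (122,165), (220,130), (318,155) and (228,200). The box and vials are where they were and the arm is clear, so I'm handing in.

```bash
python3 -c "
from plant import ticket;print(ticket.job_done())"
```

```text
the job is handed in; nothing more can be done
None
```

All four rim sections of the box at about (496, 148) mm are pressed shut. I pressed them with the closed fingertips in the order front, right, back, left, each until it met the stop with about 10–13 N.

- **Final look:** the last side and top crops show all four sections flat. The box and both vials are within measuring error (about 4–5 mm) of where they started. The arm is clear at about 294 mm height with the wrist force near zero, and the robot clock read about 10 s.
- **Failed or incomplete checks:** no check failed. The final top view missed one purple look-alike, which the side view still found in place. I did not re-measure the shut box, beaker, reagent bottle, dish or marker at the end, but the arm went nowhere near them at low height.

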